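# Unlock the printer's bayonet filter cover and draw the filter out

## Robot

A 6-joint arm with a two-finger parallel gripper is mounted at the origin on the work surface. World frame = base frame: x ahead of the robot, y to its left, z up, the work surface at z = 0. Lengths are in mm, angles in rad, forces in N, time in s.
With the tool pointing down it reaches from about 425 to 925 mm from the base axis. Payload 12.5 kg.
Tool frame: the origin (TCP) lies on the centre line of the jaws, within the pads' length; the fingertips stand 14 mm ahead of it and the grasp point (between the pads) lies 5 mm behind it (robot.tip_extent is the distance from the TCP to the fingertips, in mm); z points along the fingers, y is the line along which they close (so a half turn about z gives the same grasp; the last joint's range is limited). The gripper opens to 85 mm and grips with 20 to 120 N. Pads are 22 mm wide; open, the fingers measure 114 mm over their backs; the gripper's body (76 mm by 85 mm) begins 54 mm behind the grasp point. The pads swing forward as they close: fully open they stand 13 mm farther back than shut.
Start: joints at [-1.271, 0.491, 1.559, -0, 1.092, -0.106], TCP at [246.744, -574.248, 245.327] pointing down, gripper open.
Joint ranges: [-3.1, 3.1], [-0.84, 2.19], [0.05, 2.79], [-1.13, 4.28], [0.06, 2.93], [-2.69, 2.69]. Speed limits (rad/s): [2.22, 2.22, 2.79, 3.14, 3.14, 3.14].

## Interface

Orientations are given as a rotation vector (axis times angle).
In Python, from bench import robot, viewer gives the robot as it stands.
- The arm moves only by the shell command python3 -m creep 'ROWS'. ROWS is JSON, a list of rows, each an object with "turn": the turn, a rotation vector about the tool's x, y, z in rad, a list of three; "delta_pos": the shift along the tool's x, y, z in cm, a list of three; "gripper": the gripper's target within -1 to 1 (shut at 1, half-way at 0, fully open at -1). In form: [{"turn": [rx, ry, rz], "delta_pos": [x, y, z], "gripper": gripper}, ...]. A call has 1 to 20 rows; each row shifts and turns the commanded pose from where the row before left it, along the tool's axes as they then stand; what a row does not reach is not made up. A row lasts 1/12 s, in which the tool goes at most 41.7 mm and 7.16 degrees, less where a joint would pass 70% of its speed; a pose out of reach is approached as far as the arm can. A call is refused whole if a number of a shift passes 4.17 or a number of a turn 0.125, either way. A call with a gripper value outside its range is refused whole. The fingers move at their own pace and stop on an object; the grip force is fixed at half the most. Time passes only in rows, so rows that do not move let the fingers close. It gives the time, the measured TCP pose, the force, the opening and the grip force at its end, in the units of the state.
- robot.state(): the state, without advancing time (a new reading comes with each control period).
- viewer.read_camera(name): name is "scene" or "top" or "wrist"; returns (picture, depth): 480x640x3 uint8, red, green, blue; 480x640 float32, mm along the optical axis (not along the pixel's ray), 0 where there is no reading.
- viewer.get_calibration(name): a dict with "K" (3x3 intrinsics, pixels), "eye" and "attitude" of the camera in the world. Camera axes: x right, y down, z forward; pixel columns grow to the right and rows downward; lengths in mm; the calibration is good to about 2 mm. The wrist camera is an equidistant fisheye: a pixel r from the principal point sees the ray r / f radians off the axis. A picture is of the moment at which its call begins: read the wrist's pose just before it. get_calibration takes no time and is no camera call; for the wrist camera it gives the pose at the moment of the call.
- robot.job_done(): hands the job in; it is judged then, once.
Trained networks look in the newest picture that a camera, given by its name, has taken for a name from the list of things; names that differ only in an ending like _2 or _b are one class to them, and where a whole thing is asked for, a point or a joint stands for the part that bears it (a point fixed in the world has none). Each returns a list of dicts, best first, with "conf" (0 to 1); they miss things now and then, are a little off and sometimes report something else, mostly with a low value. They report only what shows in the picture. A call takes as long as a camera call. They do not tell look-alikes from the thing itself.
- viewer.search_frame(camera, label): "at" ([row, column] in pixels, amid what is visible of it).
- viewer.regions_of(camera, label): "region" (480x640 bool, what is visible of it) and "at" ([row, column] in pixels, amid what is visible of it).
- viewer.place_of(camera, label): "at" ([row, column] in pixels: a listed point, or the origin of a listed thing).
The state is a dict: "time_s": time; "joint_pos": joint angles; "qvel": joint speeds; "joint_torque": joint torques, N m; "eef_pos": TCP position; "ee_rot": TCP orientation; "ft_force": force on the tool from outside, world axes, zero at the start; "moment": the same for the moment, N m; "grip_width": finger opening in mm; "finger_force": force on a finger pad.
Only numpy, scipy, OpenCV 4.12 (cv2) and the standard library are available. Lean on these libraries where they do the work, as an engineer would, in place of code of your own. Each camera call takes 0.05 s, during which the arm holds its last target. There are 200 camera calls.

## Task

Take the dirty air filter out of the printer's filter housing: turn its cover a quarter turn counter-clockwise (seen from above) by the orange lever, from the red mark to the stop at the green mark, lift the cover with its filter straight out, and stand it upright and gently in the blue tray. Do not knock over or shift the bottle, the bracket, the spool or the scraper.

Things in the scene. Friction and masses are not known exactly. Their poses are not given: they have to be found in the camera images.
- housing: Fixed grey round filter housing, 140 mm across, rim 105 mm high, open bore 81 mm wide. Origin: on the bench, on the bore's axis; z up. +x points to the red mark on its side (lever direction when locked), +y to the green mark (lever unlocked). A flat strip 50 mm wide, 6 mm high joins it to a black upright beside it.
- keepers (a point): On the housing's axis at the height of the keepers' tops (122 mm). The two opposite red keepers lie 53 to 70 mm from the axis and hold down the cover's two lugs. The lugs are clear once the lever has turned 80 degrees or more counter-clockwise from the housing's +x; a stop ends the turn at about 93 degrees.
- seal (a joint): Spring seal ring on the housing's rim under the cover: rise in m, 0.002 with the cover locked, 0.004 when free. It presses the cover up against the keepers with 6 to 8 N, so turning takes roughly 5 to 15 N at the paddle. Once free, the cover pops up 2 mm and stays there; it hardly turns back then.
- post_top (a point): Centre of the top of the fixed black upright, 36 mm square and 220 mm tall, with a red cap; it stands 125 mm from the housing's axis at -60 degrees from the housing's +x, and moves with the housing. Do not hit it with the gripper's body.
- cover: Loose bayonet cover and filter cartridge, one rigid piece, 0.26 to 0.4 kg. Origin: centre of the cartridge's flat foot, 37 mm above the bench when locked; z up along the axis; +x along the orange lever. At the start the lever points 0 to 12 degrees counter-clockwise from the housing's +x. The foot must rise 70 mm or more to leave the bore.
- cover_flange (a point): On the cover's axis, 70 mm above the foot: underside of the black flange, 100 mm across and 8 mm thick, with two orange lugs 22 mm wide reaching 61 mm from the axis along +y and -y. Below it hangs the white cartridge, at most 77 mm across. On the flange is a black hub 88 mm across, its top 90 mm above the foot.
- cover_grip (a point): Middle of the upright orange grip rib on the cover's axis, 113 mm above the foot; axes as the cover. The rib is 60 mm long along the cover's x, 16 mm thick, from 90 to 133 mm above the foot, and can be pinched from above.
- paddle (a point): Middle of the upright paddle at the lever's end, 81.5 mm from the cover's axis, 111 mm above the foot; axes as the cover. The paddle spans 68 to 95 mm from the axis, 16 mm wide, 91 to 131 mm above the foot. The lever between rib and paddle is 16 mm wide, 91 to 104 mm above the foot.
- tray: Fixed blue open tray, 170 x 170 mm outside, walls 5 mm thick and 25 mm high, floor 5 mm thick. Origin: centre of its underside, on the bench; z up.
- bottle: Loose white closed bottle with a grey cap, 60 mm across, 150 mm tall, near the housing. Origin: centre of its underside.
- bracket: Loose black printed bracket, round foot 68 mm across with an upright fin, 89 mm tall, near the housing. Origin: centre of its underside.
- spool: Loose small spool of red filament lying flat, 110 mm across, 48 mm high, beside the tray's far side. Origin: centre of its underside.
- scraper: Loose scraper with a blue handle lying flat, 200 mm long along its x, about 20 mm high, on the robot's side of the tray. Origin: middle of its length, on the bench.
Not all that is in view belongs to the job. Leave any brown or purple look-alike of the cover alone.

How it is judged:
By the outcome, as a careful person would: the job done as asked, in the order asked, and still so for the second after the job is handed in, with the robot touching nothing.
It also fails if it takes over 64 s, if anything falls off the work surface, if the arm or the gripper's body presses on something with over 40 N, if the wrist force passes 120 N, or if a joint passes its speed limit or range.

## Working session

There is one attempt and no reset: what is moved stays moved. The work goes in short steps, Python scripts to look and compute and a shell command to move; the robot and the scene stay as the last step left them, time stands still between calls to the robot, and variables do not carry over. Pictures are saved under pics/ and viewed, at most 10 in all, crops included, and the job is handed in when it is done.

```bash
mkdir -p pics; cat > h.py <<'E'
import numpy as np, cv2
from bench import robot, viewer
from scipy.spatial.transform import Rotation as R
def cal(c):
    k=viewer.get_calibration(c); A=np.array(k["attitude"],float)
    A=A if A.shape==(3,3) else R.from_rotvec(A.ravel()).as_matrix()
    return np.array(k["K"]),np.array(k["eye"]),A
def cloud(c,d):
    K,e,A=cal(c); v,u=np.mgrid[:480,:640]
    p=np.stack([(u-K[0,2])/K[0,0],(v-K[1,2])/K[1,1],np.ones_like(u,float)],-1)*d[...,None]
    return p@A.T+e
def ray(c,at,z):
    K,e,A=cal(c); r=A@np.array([(at[1]-K[0,2])/K[0,0],(at[0]-K[1,2])/K[1,1],1.])
    return e+r*(z-e[2])/r[2]
E
python3 - <<'E'
from h import *
print(viewer.get_calibration("top")); print(viewer.get_calibration("scene")); print(robot.state())
ims=[]
for c in("top","scene"):
    p,d=viewer.read_camera(c); ims.append(p); np.save(c+"_d.npy",d); np.save(c+"_p.npy",p)
    cv2.imwrite(f"pics/{c}0.png",p[...,::-1])
    P=cloud(c,d)
    for n,z in(("housing",0),("keepers",122),("post_top",220),("cover_grip",150),("paddle",148),("tray",0),("bottle",0),("bracket",0),("spool",0),("scraper",0)):
        for r in viewer.place_of(c,n)[:3]:
            print(c,n,round(r["conf"],2),np.round(r["at"]),np.round(ray(c,r["at"],z)))
E
```

```text
{'K': array([[451.2559335 ,   0.        , 315.78832352],
       [  0.        , 451.2559335 , 238.29079039],
       [  0.        ,   0.        ,   1.        ]]), 'eye': array([ 425.71184346,    9.99864464, 1015.96948433]), 'attitude': array([-2.12183651,  2.1258798 , -0.13975387])}
{'K': array([[466.92571326,   0.        , 327.58793682],
       [  0.        , 466.92571326, 234.02519343],
       [  0.        ,   0.        ,   1.        ]]), 'eye': array([ 910.33126889, -369.93020339,  980.70613039]), 'attitude': array([-2.43594145, -0.94331859,  0.25884884])}
{'time_s': 0.0, 'joint_pos': array([-1.27060190e+00,  4.91565645e-01,  1.55945610e+00, -1.77788994e-05,
        1.09168266e+00, -1.05606693e-01]), 'qvel': array([ 0.00047787, -0.00069292,  0.00214529, -0.0001355 , -0.00135964,
       -0.00129516]), 'joint_torque': array([-9.06170881e-04, -6.18454456e+01, -2.61590409e+01, -1.68692773e-04,
        4.11769288e-03, -4.83903477e-06]), 'eef_pos': array([ 246.67319193, -574.0348961 ,  244.72165652]), 'ee_rot': array([-3.07606177e+00, -6.32856160e-01,  1.94229722e-04]), 'ft_force': array(
[... 929 characters left out ...]
] [ 511. -211.    0.]
scene keepers 0.8 [194. 357.] [536. 151. 122.]
scene post_top 0.97 [212. 368.] [624.  73. 220.]
scene cover_grip 0.81 [134. 398.] [505. 338. 150.]
scene cover_grip 0.66 [184. 361.] [536. 161. 150.]
scene cover_grip 0.59 [166. 456.] [665. 348. 150.]
scene paddle 0.92 [123. 371.] [433. 324. 148.]
scene paddle 0.85 [197. 394.] [613. 184. 148.]
scene paddle 0.84 [248. 428.] [744. 128. 148.]
scene tray 0.88 [316. 239.] [ 507. -210.    0.]
scene bottle 0.88 [189. 320.] [401. 170.   0.]
scene bracket 0.64 [248. 315.] [511.  32.   0.]
scene spool 0.87 [372. 278.] [ 660. -238.    0.]
scene spool 0.65 [214. 352.] [516. 167.   0.]
scene scraper 0.59 [265. 204.] [ 350. -181.    0.]
```

View pics/top0.png

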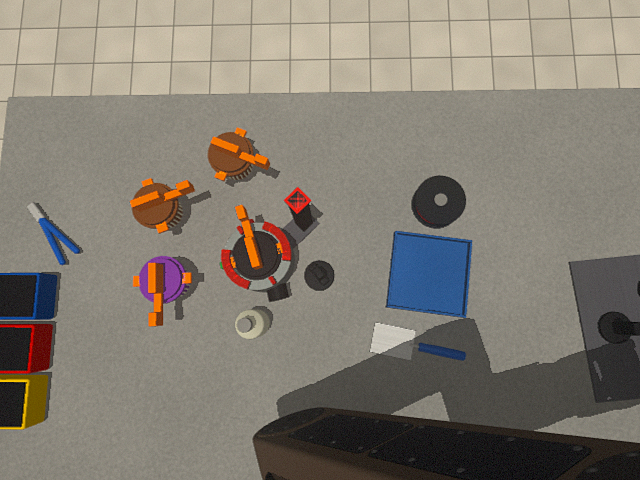

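View pics/scene0.png

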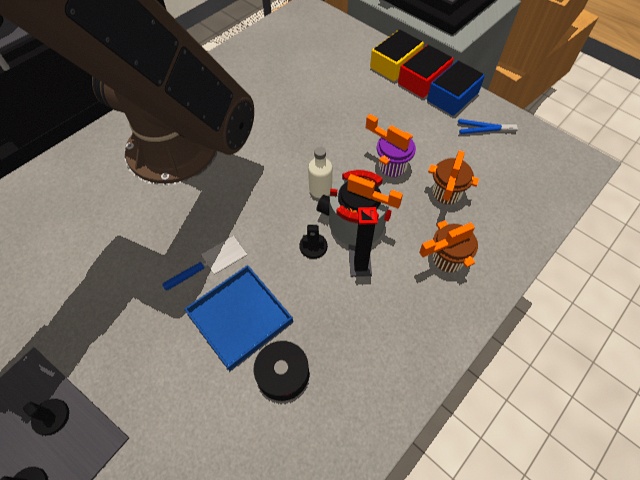

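The top view shows the housing at about (255,257) with its lever up to (212,242), the post cap at (201,297), the tray at (275,429), the bottle at (322,253), the bracket at (275,319), and a small black knob on the housing's side at (292,279). The scene view agrees; the brown and purple covers are decoys. Next I'll refine from depth.

```bash
python3 - <<'E'
from h import *
for c in("top","scene"):
    p=np.load(c+"_p.npy");d=np.load(c+"_d.npy");P=cloud(c,d)
    hsv=cv2.cvtColor(p,cv2.COLOR_RGB2HSV); r=np.hypot(P[...,0]-542,P[...,1]-158)
    m=(hsv[...,0]>7)&(hsv[...,0]<20)&(hsv[...,1]>150)&(hsv[...,2]>110)&(r<130)&(P[...,2]>115)&(d>0)
    q=P[m]; print(c,m.sum(),"z pct",np.percentile(q[:,2],[1,10,50,90,99]).round())
    t=q[q[:,2]>158]; 
    rect=cv2.minAreaRect(t[:,:2].astype(np.float32)); print("top faces rect",rect,cv2.boxPoints(rect).round())
    for s in (t[:,0]<580,t[:,0]>=590):
        print(s.sum(), t[s].mean(0).round(1), cv2.minAreaRect(t[s][:,:2].astype(np.float32)))
    red=((hsv[...,0]<5)|(hsv[...,0]>174))&(hsv[...,1]>150)&(hsv[...,2]>90)&(d>0)
    k=red&(r<85)&(abs(P[...,2]-122)<6); q=P[k]
    f=lambda q:np.linalg.lstsq(np.c_[2*q[:,:2],np.ones(len(q))],(q[:,:2]**2).sum(1),rcond=None)[0]
    print("keepers",k.sum(),q.mean(0).round(1), f(q))
    k=red&(P[...,2]>205)&(r<170);q=P[k];print("post",q.mean(0).round(1),cv2.minAreaRect(q[:,:2].astype(np.float32)))
    g=(hsv[...,0]>45)&(hsv[...,0]<80)&(hsv[...,1]>120)&(r<90)&(d>0);print("green",g.sum(),P[g].mean(0).round(1) if g.any() else 0)
    k=red&(r<90)&(P[...,2]<112)&(P[...,2]>20);print("redlow",k.sum(),P[k].mean(0).round(1))
    b=(hsv[...,0]>100)&(hsv[...,0]<120)&(hsv[...,1]>120)&(abs(P[...,0]-510)<120)&(abs(P[...,1]+210)<120)&(d>0)&(P[...,2]>17)&(P[...,2]<32)&(P[...,0]>400);print("tray",cv2.minAreaRect(P[b][:,:2].astype(np.float32)))
    k=(d>0)&(abs(P[...,0]-470)<45)&(abs(P[...,1]-110)<35)&(P[...,2]>20)&(r>72);print("knob",P[k].min(0).round(),P[k].max(0).round())
    k=(d>0)&(abs(P[...,0]-400)<50)&(abs(P[...,1]-168)<50)&(P[...,2]>140);print("bottle top",P[k].mean(0).round())
E
```

```text
top 657 z pct [115. 121. 168. 172. 174.]
top faces rect ((569.4749145507812, 167.4672088623047), (124.77120208740234, 16.11407470703125), 17.327110290527344) [[508. 157.]
 [512. 141.]
 [631. 178.]
 [627. 194.]]
276 [537.8 156.9 169.9] ((538.7362060546875, 157.8721923828125), (60.3878173828125, 16.110321044921875), 17.433778762817383)
114 [616.1 181.2 168.2] ((616.4124145507812, 181.97354125976562), (26.605125427246094, 15.415295600891113), 15.681572914123535)
keepers 802 [537.7 158.5 122.6] [ 5.38703448e+02  1.57233969e+02 -3.11060939e+05]
post [623.9  67.3 220.8] ((625.090087890625, 68.21604919433594), (35.91883087158203, 35.08586120605469), 43.68185806274414)
green 10 [519.6 232.  100.4]
redlow 23 [566.9 169.3 102.9]
tray ((509.3648681640625, -208.66876220703125), (169.93429565429688, 169.80789184570312), 82.29100036621094)
knob [448.  98.  26.] [496. 145. 109.]
bottle top [401. 172. 150.]
scene 765 z pct [118. 133. 152. 168. 171.]
top faces rect ((571.04638671875, 164.61654663085938), (123.94452667236328, 19.135759353637695), 17.41664695739746) [[509. 155.]
 [515. 137.]
 [633. 174.]
 [627. 192.]]
221 [541.4 153.5 166.5] ((540.0812377929688, 155.74923706054688), (59.44178009033203, 19.07715606689453), 19.355493545532227)
99 [618.4 177.9 165.1] ((617.7705688476562, 178.60882568359375), (26.492956161499023, 17.312171936035156), 15.212104797363281)
keepers 405 [527.8 157.8 120.3] [ 5.37316471e+02  1.55600518e+02 -3.09086943e+05]
post [627.   66.4 218.2] ((626.2890014648438, 66.60582733154297), (36.55268859863281, 37.33606719970703), 44.4902229309082)
green 0 0
redlow 68 [600.6 161.1  93.9]
tray ((509.8639831542969, -210.87953186035156), (169.906982421875, 172.16123962402344), 82.53311920166016)
knob [451.  90.  23.] [515. 137. 118.]
bottle top [403. 169. 147.]
```

```bash
python3 -m creep '[{"turn":[0,0,0],"delta_pos":[2,-1.6,-0.5],"gripper":0},{"turn":[0,0,0],"delta_pos":[2.9,-2.5,-0.5],"gripper":0},{"turn":[0,0,0],"delta_pos":[2.9,-2.5,-0.5],"gripper":0},{"turn":[0,0,0],"delta_pos":[2.9,-2.5,-0.5],"gripper":0},{"turn":[0,0,0],"delta_pos":[2.9,-2.5,0],"gripper":0},{"turn":[0,0,0],"delta_pos":[2.9,-2.5,0],"gripper":0},{"turn":[0,0,0],"delta_pos":[2.9,-2.5,0],"gripper":0},{"turn":[0,0,0],"delta_pos":[2.9,-2.5,0],"gripper":0},{"turn":[0,0,0],"delta_pos":[2.9,-2.5,0],"gripper":0},{"turn":[0,0,0],"delta_pos":[2.9,-2.5,0],"gripper":0},{"turn":[0,0,0],"delta_pos":[2.9,-2.5,0],"gripper":0},{"turn":[0,0,0],"delta_pos":[2.9,-2.5,0],"gripper":0},{"turn":[0,0,0],"delta_pos":[2.9,-2.5,0],"gripper":0},{"turn":[0,0,0],"delta_pos":[2.9,-2.5,0],"gripper":0},{"turn":[0,0,0],"delta_pos":[2.9,-2.5,0],"gripper":0},{"turn":[0,0,0],"delta_pos":[2.9,-2.5,0],"gripper":0},{"turn":[0,0,0],"delta_pos":[2.9,-2.5,0],"gripper":0},{"turn":[0,0,0],"delta_pos":[2.9,-2.5,0],"gripper":0},{"turn":[0,0,0],"delta_pos":[2,-1.6,0],"gripper":0},{"turn":[0,0,0],"delta_pos":[0,0,0],"gripper":0}]'
cat > g.py <<'E'
# offset from current TCP to a target (x,y,z,yaw deg) in tool cm / rad
import sys; from h import *
s=robot.state(); M=R.from_rotvec(s["ee_rot"]).as_matrix(); t=np.array([float(a) for a in sys.argv[1:5]])
yaw=np.degrees(np.arctan2(M[1,0],M[0,0]))
print("t",round(s["time_s"],2),"pos",s["eef_pos"].round(1),"yaw",yaw.round(1),"tilt z",M[:,2].round(3),"F",s["ft_force"].round(1),"M",s["moment"].round(2),"w",round(s["grip_width"],1),round(s["finger_force"],1))
print("tool cm",(M.T@(t[:3]-s["eef_pos"])/10).round(2),"rz",round(-np.radians(t[3]-yaw),3))
E
python3 g.py 617 181 265 17
```

```text
time_s: 2.77
eef_pos: [557.5, 59.8, 265.1]
ee_rot: [-3.076, -0.638, -0.001]
ft_force: [-0.3, 0.4, -1.3]
grip_width: 42.5
finger_force: 0.0
t 2.77 pos [557.5  59.8 265.1] yaw 23.5 tilt z [ 0.001  0.001 -1.   ] F [-0.3  0.4 -1.3] M [0.01 0.02 0.03] w 42.5 0.0
tool cm [10.28 -8.75  0.02] rz 0.113
```

```bash
python3 -m creep '[{"turn":[0,0,0],"delta_pos":[2.6,-2.2,0],"gripper":0},{"turn":[0,0,0],"delta_pos":[2.6,-2.2,0],"gripper":0},{"turn":[0,0,0],"delta_pos":[2.6,-2.2,0],"gripper":0},{"turn":[0,0,0],"delta_pos":[2.5,-2.15,0],"gripper":0},{"turn":[0,0,0.113],"delta_pos":[0,0,0],"gripper":0},{"turn":[0,0,0],"delta_pos":[0,0,2],"gripper":0},{"turn":[0,0,0],"delta_pos":[0,0,2],"gripper":0},{"turn":[0,0,0],"delta_pos":[0,0,2],"gripper":0},{"turn":[0,0,0],"delta_pos":[0,0,0],"gripper":0}]'
python3 g.py 617 181 145 17
python3 - <<'E'
from h import *
p,d=viewer.read_camera("wrist"); cv2.imwrite("pics/w1.png",p[...,::-1])
E
```

```text
time_s: 3.52
eef_pos: [614.7, 176.3, 201.6]
ee_rot: [3.108, 0.458, -0.009]
ft_force: [-0.1, 0.3, -0.2]
grip_width: 42.2
finger_force: 0.0
t 3.52 pos [614.7 176.3 201.6] yaw 16.8 tilt z [-0.006 -0.001 -1.   ] F [-0.1  0.3 -0.2] M [-0.02  0.05  0.02] w 42.2 0.0
tool cm [ 0.39 -0.38  5.66] rz -0.004
```

View pics/w1.png

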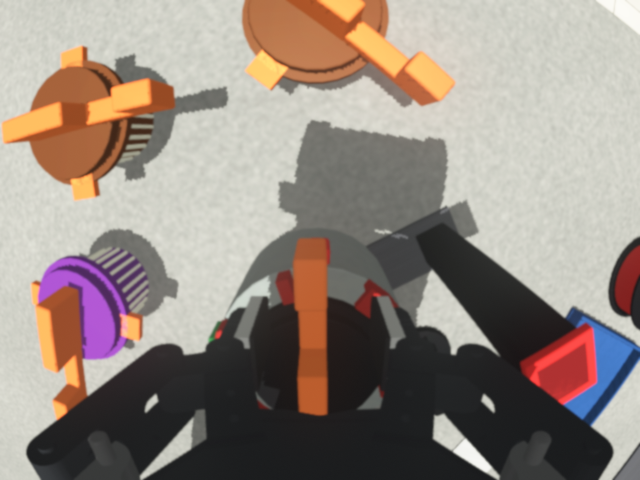

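The wrist view shows the lever running along column ~311 between the fingertips (257 and 385), so the paddle sits about 4 mm left of centre, which matches the computed offset. I'll descend around it and narrow the jaws.

```bash
python3 -m creep '[{"turn":[0,0,0],"delta_pos":[0.4,-0.4,0],"gripper":0},{"turn":[0,0,0],"delta_pos":[0,0,1.4],"gripper":0},{"turn":[0,0,0],"delta_pos":[0,0,1.4],"gripper":0},{"turn":[0,0,0],"delta_pos":[0,0,1.4],"gripper":0},{"turn":[0,0,0],"delta_pos":[0,0,1.4],"gripper":0},{"turn":[0,0,0],"delta_pos":[0,0,0],"gripper":0.43},{"turn":[0,0,0],"delta_pos":[0,0,0],"gripper":0.43},{"turn":[0,0,0],"delta_pos":[0,0,0],"gripper":0.43},{"turn":[0,0,0],"delta_pos":[0,0,0],"gripper":0.43},{"turn":[0,0,0],"delta_pos":[0,0,0],"gripper":0.43}]'
python3 g.py 617 181 145 17
```

```text
time_s: 4.4
eef_pos: [619.2, 182.2, 150.5]
ee_rot: [3.108, 0.458, 0.003]
ft_force: [-0.4, 0.7, 0.2]
grip_width: 24.3
finger_force: 0.0
t 4.4 pos [619.2 182.2 150.5] yaw 16.8 tilt z [ 0.002  0.    -1.   ] F [-0.4  0.7  0.2] M [ 0.01 -0.02  0.  ] w 24.3 0.0
tool cm [-0.25  0.05  0.55] rz -0.004
```

```bash
python3 -m creep '[{"turn":[0,0,0],"delta_pos":[0,0,0.4],"gripper":0.43},{"turn":[0,0,-0.03],"delta_pos":[0,-0.25,0],"gripper":0.43},{"turn":[0,0,-0.06],"delta_pos":[-0.015,-0.5,0],"gripper":0.43},{"turn":[0,0,-0.06],"delta_pos":[-0.015,-0.5,0],"gripper":0.43},{"turn":[0,0,-0.06],"delta_pos":[-0.015,-0.5,0],"gripper":0.43},{"turn":[0,0,-0.06],"delta_pos":[-0.015,-0.5,0],"gripper":0.43}]'
python3 g.py 539 157 152 107
python3 -m creep '[{"turn":[0,0,-0.06],"delta_pos":[-0.015,-0.5,0],"gripper":0.43},{"turn":[0,0,-0.06],"delta_pos":[-0.015,-0.5,0],"gripper":0.43},{"turn":[0,0,-0.06],"delta_pos":[-0.015,-0.5,0],"gripper":0.43},{"turn":[0,0,-0.06],"delta_pos":[-0.015,-0.5,0],"gripper":0.43},{"turn":[0,0,-0.06],"delta_pos":[-0.015,-0.5,0],"gripper":0.43},{"turn":[0,0,-0.06],"delta_pos":[-0.015,-0.5,0],"gripper":0.43},{"turn":[0,0,-0.06],"delta_pos":[-0.015,-0.5,0],"gripper":0.43},{"turn":[0,0,-0.06],"delta_pos":[-0.015,-0.5,0],"gripper":0.43},{"turn":[0,0,-0.06],"delta_pos":[-0.015,-0.5,0],"gripper":0.43},{"turn":[0,0,-0.06],"delta_pos":[-0.015,-0.5,0],"gripper":0.43}]'
python3 g.py 539 157 152 107
```

```text
time_s: 4.9
eef_pos: [610.0, 202.2, 145.3]
ee_rot: [3.016, 0.876, 0.001]
ft_force: [2.9, -3.1, -1.8]
grip_width: 24.6
finger_force: 2.1
t 4.9 pos [610.  202.2 145.3] yaw 32.4 tilt z [ 0.001 -0.001 -1.   ] F [ 2.9 -3.1 -1.8] M [-0.48 -0.33 -0.02] w 24.6 2.1
tool cm [-8.41  0.02 -0.68] rz -1.302
time_s: 5.73
eef_pos: [572.6, 234.5, 145.3]
ee_rot: [2.622, 1.728, 0.002]
ft_force: [3.8, -1.7, -2.9]
grip_width: 24.0
finger_force: 2.2
t 5.73 pos [572.6 234.5 145.3] yaw 66.8 tilt z [ 0.002 -0.    -1.   ] F [ 3.8 -1.7 -2.9] M [-0.24 -0.57 -0.02] w 24.0 2.2
tool cm [-8.44 -0.03 -0.68] rz -0.702
```

```bash
python3 -m creep '[{"turn":[0,0,-0.06],"delta_pos":[-0.015,-0.5,0],"gripper":0.43},{"turn":[0,0,-0.06],"delta_pos":[-0.015,-0.5,0],"gripper":0.43},{"turn":[0,0,-0.06],"delta_pos":[-0.015,-0.5,0],"gripper":0.43},{"turn":[0,0,-0.06],"delta_pos":[-0.015,-0.5,0],"gripper":0.43},{"turn":[0,0,-0.06],"delta_pos":[-0.015,-0.5,0],"gripper":0.43},{"turn":[0,0,-0.06],"delta_pos":[-0.015,-0.5,0],"gripper":0.43},{"turn":[0,0,-0.06],"delta_pos":[-0.015,-0.5,0],"gripper":0.43},{"turn":[0,0,-0.06],"delta_pos":[-0.015,-0.5,0],"gripper":0.43},{"turn":[0,0,-0.06],"delta_pos":[-0.015,-0.5,0],"gripper":0.43},{"turn":[0,0,-0.06],"delta_pos":[-0.015,-0.5,0],"gripper":0.43}]'
python3 g.py 539 157 152 107
python3 -m creep '[{"turn":[0,0,-0.03],"delta_pos":[-0.01,-0.25,0],"gripper":0.43},{"turn":[0,0,-0.03],"delta_pos":[-0.01,-0.25,0],"gripper":0.43}]'
python3 g.py 539 157 152 107
```

```text
time_s: 6.57
eef_pos: [523.2, 240.0, 145.5]
ee_rot: [1.994, 2.427, 0.001]
ft_force: [1.5, 0.1, 0.7]
grip_width: 24.7
finger_force: 0.5
t 6.57 pos [523.2 240.  145.5] yaw 101.2 tilt z [ 0.001  0.    -1.   ] F [1.5 0.1 0.7] M [-0.03 -0.18 -0.03] w 24.7 0.5
tool cm [-8.44 -0.06 -0.65] rz -0.102
time_s: 6.73
eef_pos: [518.4, 238.7, 145.5]
ee_rot: [1.922, 2.484, 0.001]
ft_force: [0.9, 0.3, 0.9]
grip_width: 24.1
finger_force: 0.5
t 6.73 pos [518.4 238.7 145.5] yaw 104.5 tilt z [ 0.001  0.    -1.   ] F [0.9 0.3 0.9] M [-0.06 -0.16 -0.05] w 24.1 0.5
tool cm [-8.43 -0.05 -0.65] rz -0.043
```

```bash
for i in 1; do python3 -m creep '[{"turn":[0,0,-0.03],"delta_pos":[-0.01,-0.25,0],"gripper":0.43},{"turn":[0,0,-0.02],"delta_pos":[0,-0.15,0],"gripper":0.43}]'; done
python3 g.py 539 157 152 107
python3 -m creep '[{"turn":[0,0,-0.02],"delta_pos":[0,-0.15,0],"gripper":0.43},{"turn":[0,0,0],"delta_pos":[0,-0.0,0],"gripper":0.43}]'
python3 g.py 539 157 152 107
```

```text
time_s: 6.9
eef_pos: [514.5, 237.5, 145.5]
ee_rot: [1.86, 2.531, 0.001]
ft_force: [1.2, 0.6, 0.6]
grip_width: 24.4
finger_force: 0.5
t 6.9 pos [514.5 237.5 145.5] yaw 107.4 tilt z [ 0.001  0.    -1.   ] F [1.2 0.6 0.6] M [ 0.02 -0.15 -0.03] w 24.4 0.5
tool cm [-8.41 -0.07 -0.65] rz 0.007
time_s: 7.07
eef_pos: [513.0, 237.0, 145.4]
ee_rot: [1.835, 2.55, 0.0]
ft_force: [0.3, 0.5, -0.7]
grip_width: 24.6
finger_force: 0.2
t 7.07 pos [513.  237.  145.4] yaw 108.5 tilt z [ 0.  0. -1.] F [ 0.3  0.5 -0.7] M [-0.   -0.08  0.  ] w 24.6 0.2
tool cm [-8.42 -0.07 -0.66] rz 0.026
```

```bash
for k in 1; do python3 -m creep '[{"turn":[0,0,-0.02],"delta_pos":[0,-0.16,0],"gripper":0.43},{"turn":[0,0,0],"delta_pos":[0,0,0],"gripper":0.43}]'
python3 g.py 539 157 152 107|head -1
python3 -m creep '[{"turn":[0,0,-0.015],"delta_pos":[0,-0.12,0],"gripper":0.43},{"turn":[0,0,0],"delta_pos":[0,0,0],"gripper":0.43}]' |grep -A0 ft_force; done
python3 g.py 539 157 152 107|head -1
python3 - <<'E'
from h import *
p,d=viewer.read_camera("scene"); cv2.imwrite("pics/s2.png",cv2.resize(p[130:300,280:480,::-1],None,fx=3.5,fy=3.5))
P=cloud("scene",d);hsv=cv2.cvtColor(p,cv2.COLOR_RGB2HSV);r=np.hypot(P[...,0]-539,P[...,1]-157)
p,d=viewer.read_camera("wrist"); cv2.imwrite("pics/w2.png",p[...,::-1])
E
```

```text
time_s: 7.23
eef_pos: [511.7, 236.4, 145.3]
ee_rot: [1.809, 2.568, 0.001]
ft_force: [3.2, -0.4, 0.5]
grip_width: 24.3
finger_force: 1.0
t 7.23 pos [511.7 236.4 145.3] yaw 109.7 tilt z [ 0.001 -0.    -1.   ] F [ 3.2 -0.4  0.5] M [-0.19 -0.35  0.02] w 24.3 1.0
ft_force: [3.4, -1.7, 0.4]
t 7.4 pos [510.5 236.  145.3] yaw 110.5 tilt z [ 0.001 -0.    -1.   ] F [ 3.4 -1.7  0.4] M [-0.22 -0.52 -0.04] w 23.9 1.4
```

View pics/s2.png

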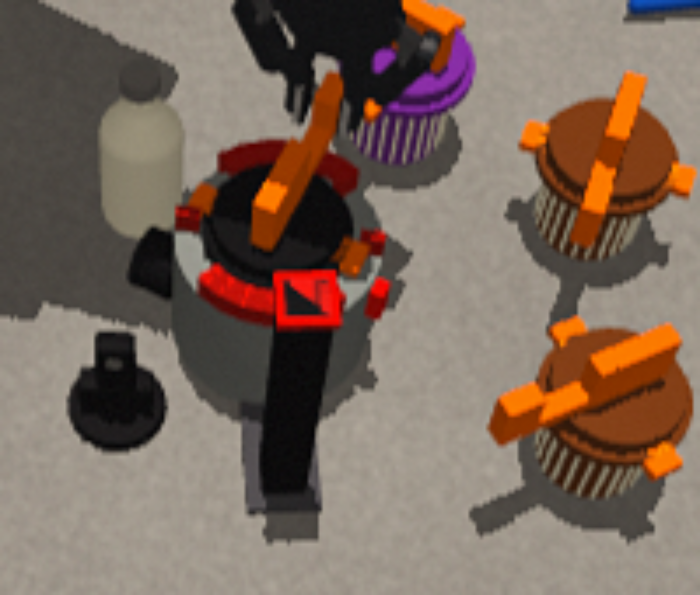

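View pics/w2.png

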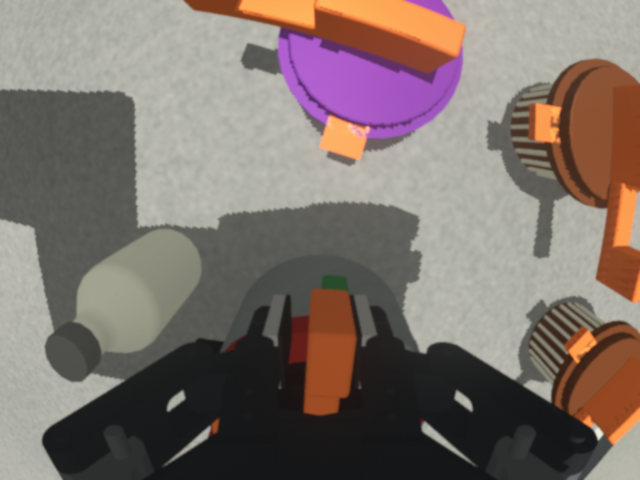

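The scene crop shows the lugs sitting in the gaps between the keepers, and the wrist view has the paddle in front of the green mark at about (283,335). The force is rising, so one more small push to confirm the stop.

```bash
python3 -m creep '[{"turn":[0,0,-0.015],"delta_pos":[0,-0.12,0],"gripper":0.43},{"turn":[0,0,0],"delta_pos":[0,0,0],"gripper":0.43}]' |grep ft_force
python3 g.py 539 157 152 107|head -1
python3 -m creep '[{"turn":[0,0,-0.015],"delta_pos":[0,-0.12,0],"gripper":0.43},{"turn":[0,0,0],"delta_pos":[0,0,0],"gripper":0.43}]' |grep ft_force
python3 g.py 539 157 152 107
```

```text
ft_force: [4.2, -1.9, -0.5]
t 7.67 pos [509.6 235.7 145.4] yaw 111.4 tilt z [ 0.001  0.    -1.   ] F [ 4.2 -1.9 -0.5] M [-0.23 -0.88 -0.12] w 24.3 2.2
ft_force: [8.8, -1.7, -1.2]
t 7.83 pos [509.4 235.4 145.6] yaw 112.2 tilt z [ 0.003  0.001 -1.   ] F [ 8.8 -1.7 -1.2] M [-0.15 -1.44 -0.09] w 24.8 4.2
tool cm [-8.38 -0.22 -0.64] rz 0.091
```

```bash
python3 -m creep '[{"turn":[0,0,0.03],"delta_pos":[0,0.3,0],"gripper":0.43},{"turn":[0,0,0],"delta_pos":[0,0,-1],"gripper":0.2},{"turn":[0,0,0],"delta_pos":[0,0,-2],"gripper":0},{"turn":[0,0,0],"delta_pos":[0,0,-2],"gripper":-0.2},{"turn":[0,0,0],"delta_pos":[0,0,-1.5],"gripper":-0.2},{"turn":[0,0,0.04],"delta_pos":[0,0,0],"gripper":-0.2},{"turn":[0,0,0],"delta_pos":[-2,0,0],"gripper":-0.2},{"turn":[0,0,0],"delta_pos":[-2,0,0],"gripper":-0.2},{"turn":[0,0,0],"delta_pos":[-2,0,0],"gripper":-0.2},{"turn":[0,0,0],"delta_pos":[-2,0,0],"gripper":-0.2},{"turn":[0,0,0],"delta_pos":[-0.4,0,0],"gripper":-0.2},{"turn":[0,0,0],"delta_pos":[0,0,0],"gripper":-0.2},{"turn":[0,0,0],"delta_pos":[0,0,0],"gripper":-0.2}]' |grep ft_force
python3 g.py 539 157 147 108
python3 - <<'E'
from h import *
p,d=viewer.read_camera("wrist"); cv2.imwrite("pics/w3.png",p[...,::-1])
p,d=viewer.read_camera("scene");P=cloud("scene",d);hsv=cv2.cvtColor(p,cv2.COLOR_RGB2HSV);r=np.hypot(P[...,0]-539,P[...,1]-157)
m=(hsv[...,0]>7)&(hsv[...,0]<20)&(hsv[...,1]>150)&(hsv[...,2]>110)&(r<130)&(P[...,2]>150)&(d>0)
print(m.sum(),cv2.minAreaRect(P[m][:,:2].astype(np.float32)),np.percentile(P[m][:,2],97))
E
```

```text
ft_force: [-0.1, -0.1, -0.4]
t 8.92 pos [536.6 157.  210.5] yaw 108.2 tilt z [-0.  0. -1.] F [-0.1 -0.1 -0.4] M [ 0.01 -0.04  0.01] w 51.1 0.0
tool cm [-0.07  0.23  6.35] rz 0.003
241 ((539.7727661132812, 175.72894287109375), (33.396427154541016, 101.56383514404297), 16.90994644165039) 172.79651848410384
```

View pics/w3.png

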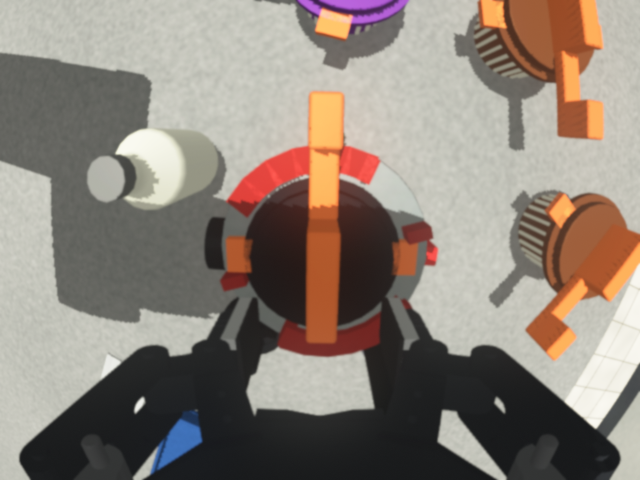

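The wrist view shows the rib at column ~322, centred between the fingertips (245 and 398) and parallel to the pads, with both lugs free of the keepers. I'll descend and grip.

```bash
python3 -m creep '[{"turn":[0,0,0],"delta_pos":[-0.05,0.1,1],"gripper":-0.2},{"turn":[0,0,0],"delta_pos":[0,0,1.5],"gripper":-0.2},{"turn":[0,0,0],"delta_pos":[0,0,1.5],"gripper":-0.2},{"turn":[0,0,0],"delta_pos":[0,0,1.5],"gripper":-0.2},{"turn":[0,0,0],"delta_pos":[0,0,0.7],"gripper":-0.2},{"turn":[0,0,0],"delta_pos":[0,0,0],"gripper":-0.2},{"turn":[0,0,0],"delta_pos":[0,0,0],"gripper":0.4},{"turn":[0,0,0],"delta_pos":[0,0,0],"gripper":0.5},{"turn":[0,0,0],"delta_pos":[0,0,0],"gripper":0.6},{"turn":[0,0,0],"delta_pos":[0,0,0],"gripper":0.7},{"turn":[0,0,0],"delta_pos":[0,0,0],"gripper":1},{"turn":[0,0,0],"delta_pos":[0,0,0],"gripper":1},{"turn":[0,0,0],"delta_pos":[0,0,0],"gripper":1},{"turn":[0,0,0],"delta_pos":[0,0,0],"gripper":1}]' |grep ft_force
python3 g.py 539 157 147 108
```

```text
ft_force: [-0.0, 0.7, 6.8]
t 10.18 pos [538.4 156.5 148.8] yaw 108.1 tilt z [ 0.001  0.    -1.   ] F [-0.   0.7  6.8] M [ 0.15  0.2  -0.54] w 15.3 58.6
tool cm [0.03 0.07 0.18] rz 0.002
```

```bash
python3 -m creep '[{"turn":[0,0,0],"delta_pos":[0,0,-0.3],"gripper":1},{"turn":[0,0,0],"delta_pos":[0,0,-0.4],"gripper":1},{"turn":[0,0,0],"delta_pos":[0,0,-0.4],"gripper":1},{"turn":[0,0,0],"delta_pos":[0,0,-0.4],"gripper":1},{"turn":[0,0,0],"delta_pos":[0,0,-0.5],"gripper":1},{"turn":[0,0,0],"delta_pos":[0,0,0],"gripper":1}]' |grep ft_force
python3 g.py 538 157 275 108
python3 -m creep '[{"turn":[0,0,0],"delta_pos":[0,0,-0.6],"gripper":1},{"turn":[0,0,0],"delta_pos":[0,0,-0.8],"gripper":1},{"turn":[0,0,0],"delta_pos":[0,0,-0.8],"gripper":1},{"turn":[0,0,0],"delta_pos":[0,0,-0.8],"gripper":1},{"turn":[0,0,0],"delta_pos":[0,0,-0.8],"gripper":1},{"turn":[0,0,0],"delta_pos":[0,0,-0.8],"gripper":1},{"turn":[0,0,0],"delta_pos":[0,0,-0.8],"gripper":1},{"turn":[0,0,0],"delta_pos":[0,0,-0.8],"gripper":1},{"turn":[0,0,0],"delta_pos":[0,0,-0.8],"gripper":1},{"turn":[0,0,0],"delta_pos":[0,0,-0.8],"gripper":1},{"turn":[0,0,0],"delta_pos":[0,0,-0.8],"gripper":1},{"turn":[0,0,0],"delta_pos":[0,0,-0.8],"gripper":1},{"turn":[0,0,0],"delta_pos":[0,0,-0.8],"gripper":1},{"turn":[0,0,0],"delta_pos":[0,0,-0.8],"gripper":1},{"turn":[0,0,0],"delta_pos":[0,0,-0.5],"gripper":1},{"turn":[0,0,0],"delta_pos":[0,0,0],"gripper":1}]' |grep ft_force
python3 g.py 505 100 275 108
```

```text
ft_force: [0.0, -0.1, -3.9]
t 10.68 pos [538.6 156.5 169.5] yaw 108.2 tilt z [ 0.002 -0.    -1.   ] F [ 0.  -0.1 -3.9] M [-0.01 -0.03  0.  ] w 15.0 58.5
tool cm [  0.06  -0.02 -10.55] rz 0.003
ft_force: [-1.1, 0.3, -2.9]
t 12.02 pos [538.5 156.5 284.5] yaw 108.2 tilt z [ 0.002  0.    -1.   ] F [-1.1  0.3 -2.9] M [ 0.02 -0.06 -0.01] w 15.3 58.6
tool cm [-4.33 -4.94  0.94] rz 0.003
```

```bash
python3 -m creep '[{"turn":[0,0,0],"delta_pos":[-0.8,-0.33,0],"gripper":1},{"turn":[0,0,0],"delta_pos":[-1.6,-0.67,0],"gripper":1},{"turn":[0,0,0],"delta_pos":[-2.2,-0.92,0],"gripper":1},{"turn":[0,0,0],"delta_pos":[-2.2,-0.92,0],"gripper":1},{"turn":[0,0,0],"delta_pos":[-2.2,-0.92,0],"gripper":1},{"turn":[0,0,0],"delta_pos":[-2.2,-0.92,0],"gripper":1},{"turn":[0,0,0],"delta_pos":[-2.2,-0.92,0],"gripper":1},{"turn":[0,0,0],"delta_pos":[-2.2,-0.92,0],"gripper":1},{"turn":[0,0,0],"delta_pos":[-2.2,-0.92,0],"gripper":1},{"turn":[0,0,0],"delta_pos":[-2.2,-0.92,0],"gripper":1},{"turn":[0,0,0],"delta_pos":[-2.2,-0.92,0],"gripper":1},{"turn":[0,0,0],"delta_pos":[-2.2,-0.92,0],"gripper":1},{"turn":[0,0,0],"delta_pos":[-2.2,-0.92,0],"gripper":1},{"turn":[0,0,0],"delta_pos":[-2.2,-0.92,0],"gripper":1},{"turn":[0,0,0],"delta_pos":[-2.2,-0.92,0],"gripper":1},{"turn":[0,0,0],"delta_pos":[-1.6,-0.67,0],"gripper":1},{"turn":[0,0,0],"delta_pos":[-0.8,-0.33,0],"gripper":1},{"turn":[0,0,0],"delta_pos":[-0.5,-0.2,0],"gripper":1},{"turn":[0,0,0],"delta_pos":[0,0,0],"gripper":1},{"turn":[0,0,0],"delta_pos":[0,0,0],"gripper":1}]' |grep ft_force
python3 g.py 509.5 -210 115 108
python3 - <<'E'
from h import *
p,d=viewer.read_camera("scene"); cv2.imwrite("pics/s4.png",p[...,::-1])
E
```

```text
ft_force: [-0.6, -0.5, -2.6]
t 13.68 pos [ 509.2 -209.3  283.1] yaw 108.2 tilt z [-0.  0. -1.] F [-0.6 -0.5 -2.6] M [ 0.01 -0.04 -0.03] w 15.1 58.5
tool cm [-8.000e-02  1.000e-02  1.681e+01] rz 0.003
```

View pics/s4.png

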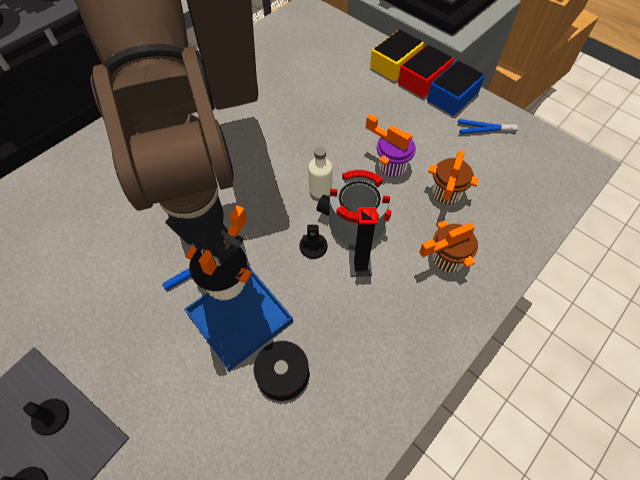

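The scene view shows the housing bore empty, the cover hanging upright in the gripper over the tray at about (217,270), and the bottle, bracket and spool where they were. I'll lower it now.

```bash
python3 -m creep '[{"turn":[0,0,0],"delta_pos":[0,0,0.6],"gripper":1},{"turn":[0,0,0],"delta_pos":[0,0,1.3],"gripper":1},{"turn":[0,0,0],"delta_pos":[0,0,1.6],"gripper":1},{"turn":[0,0,0],"delta_pos":[0,0,1.6],"gripper":1},{"turn":[0,0,0],"delta_pos":[0,0,1.6],"gripper":1},{"turn":[0,0,0],"delta_pos":[0,0,1.6],"gripper":1},{"turn":[0,0,0],"delta_pos":[0,0,1.6],"gripper":1},{"turn":[0,0,0],"delta_pos":[0,0,1.6],"gripper":1},{"turn":[0,0,0],"delta_pos":[0,0,1.6],"gripper":1},{"turn":[0,0,0],"delta_pos":[0,0,1.2],"gripper":1},{"turn":[0,0,0],"delta_pos":[0,0,0.8],"gripper":1},{"turn":[0,0,0],"delta_pos":[0,0,0.4],"gripper":1},{"turn":[0,0,0],"delta_pos":[0,0,0],"gripper":1},{"turn":[0,0,0],"delta_pos":[0,0,0],"gripper":1}]' |grep ft_force
python3 g.py 509.5 -210 115 108
python3 -m creep '[{"turn":[0,0,0],"delta_pos":[0,0,0.25],"gripper":1},{"turn":[0,0,0],"delta_pos":[0,0,0.25],"gripper":1},{"turn":[0,0,0],"delta_pos":[0,0,0.2],"gripper":1},{"turn":[0,0,0],"delta_pos":[0,0,0.1],"gripper":1},{"turn":[0,0,0],"delta_pos":[0,0,0],"gripper":1}]' |grep ft_force
python3 g.py 509.5 -210 115 108
```

```text
ft_force: [-0.4, -0.7, -3.2]
t 14.9 pos [ 509.5 -209.7  128.6] yaw 108.2 tilt z [ 0. -0. -1.] F [-0.4 -0.7 -3.2] M [ 0.04 -0.02 -0.03] w 15.7 58.4
tool cm [-0.03 -0.01  1.36] rz 0.003
ft_force: [-0.8, -0.8, -3.0]
t 15.32 pos [ 509.2 -209.8  120.2] yaw 108.2 tilt z [-0.  0. -1.] F [-0.8 -0.8 -3. ] M [0.   0.02 0.05] w 15.4 58.4
tool cm [-0.03  0.02  0.52] rz 0.003
```

```bash
R1='g.py 509.5 -210 115 108'
python3 -m creep '[{"turn":[0,0,0],"delta_pos":[0,0,0.1],"gripper":1},{"turn":[0,0,0],"delta_pos":[0,0,0.1],"gripper":1},{"turn":[0,0,0],"delta_pos":[0,0,0.1],"gripper":1},{"turn":[0,0,0],"delta_pos":[0,0,0],"gripper":1}]' |grep ft_force
python3 $R1|head -1
python3 -m creep '[{"turn":[0,0,0],"delta_pos":[0,0,0.1],"gripper":1},{"turn":[0,0,0],"delta_pos":[0,0,0],"gripper":1}]' |grep ft_force
python3 $R1|head -1
```

```text
ft_force: [-0.4, -0.9, -3.0]
t 15.65 pos [ 509.2 -209.8  117.1] yaw 108.2 tilt z [-0.  0. -1.] F [-0.4 -0.9 -3. ] M [-0.02 -0.04  0.02] w 15.4 58.4
ft_force: [-0.4, 0.0, -3.4]
t 15.82 pos [ 509.3 -209.8  116.2] yaw 108.2 tilt z [-0. -0. -1.] F [-0.4  0.  -3.4] M [-0.02 -0.   -0.01] w 14.9 58.4
```

```bash
R1='g.py 509.5 -210 115 108'
python3 -m creep '[{"turn":[0,0,0],"delta_pos":[0,0,0.1],"gripper":1},{"turn":[0,0,0],"delta_pos":[0,0,0],"gripper":1}]' |grep ft_force
python3 $R1|head -1
python3 -m creep '[{"turn":[0,0,0],"delta_pos":[0,0,0.07],"gripper":1},{"turn":[0,0,0],"delta_pos":[0,0,0],"gripper":1}]' |grep ft_force
python3 $R1|head -1
```

```text
ft_force: [-0.4, 1.0, -2.4]
t 15.98 pos [ 509.3 -209.8  115.2] yaw 108.2 tilt z [ 0. -0. -1.] F [-0.4  1.  -2.4] M [ 0.01 -0.    0.02] w 15.5 58.6
ft_force: [-2.5, -0.2, 3.1]
t 16.15 pos [ 509.4 -209.9  115.2] yaw 108.2 tilt z [ 0. -0. -1.] F [-2.5 -0.2  3.1] M [0.08 0.36 0.  ] w 15.7 59.6
```

Contact is made at 115 mm. I'll open and retreat upwards.

```bash
python3 -m creep '[{"turn":[0,0,0],"delta_pos":[0,0,0],"gripper":0.55},{"turn":[0,0,0],"delta_pos":[0,0,0],"gripper":0.4},{"turn":[0,0,0],"delta_pos":[0,0,0],"gripper":0.2},{"turn":[0,0,0],"delta_pos":[0,0,0],"gripper":0},{"turn":[0,0,0],"delta_pos":[0,0,0],"gripper":0},{"turn":[0,0,0],"delta_pos":[0,0,0],"gripper":0},{"turn":[0,0,0],"delta_pos":[0,0,-0.5],"gripper":0},{"turn":[0,0,0],"delta_pos":[0,0,-1],"gripper":0},{"turn":[0,0,0],"delta_pos":[0,0,-1.5],"gripper":0},{"turn":[0,0,0],"delta_pos":[0,0,-2],"gripper":0},{"turn":[0,0,0],"delta_pos":[0,0,-2],"gripper":0},{"turn":[0,0,0],"delta_pos":[0,0,-2],"gripper":0},{"turn":[0,0,0],"delta_pos":[0,0,-2],"gripper":0},{"turn":[0,0,0],"delta_pos":[0,0,-1.5],"gripper":0},{"turn":[0,0,0],"delta_pos":[0,0,-0.5],"gripper":0},{"turn":[0,0,0],"delta_pos":[0,0,0],"gripper":0},{"turn":[0,0,0],"delta_pos":[0,0,0],"gripper":0}]'
python3 - <<'E'
from h import *
p,d=viewer.read_camera("scene"); cv2.imwrite("pics/s5.png",p[...,::-1])
for n in ("bottle","bracket","spool","scraper"):
    for r in viewer.place_of("scene",n)[:1]: print(n,r["conf"],ray("scene",r["at"],0).round())
p,d=viewer.read_camera("wrist"); cv2.imwrite("pics/w5.png",p[...,::-1])
E
```

```text
time_s: 17.57
eef_pos: [509.1, -209.7, 244.5]
ee_rot: [1.843, 2.544, -0.0]
ft_force: [-0.2, 0.2, -0.4]
grip_width: 42.3
finger_force: 0.0
bottle 0.66 [404. 173.   0.]
bracket 0.83 [508.  38.   0.]
spool 0.91 [ 665. -231.    0.]
scraper 0.95 [ 358. -182.    0.]
```

View pics/s5.png

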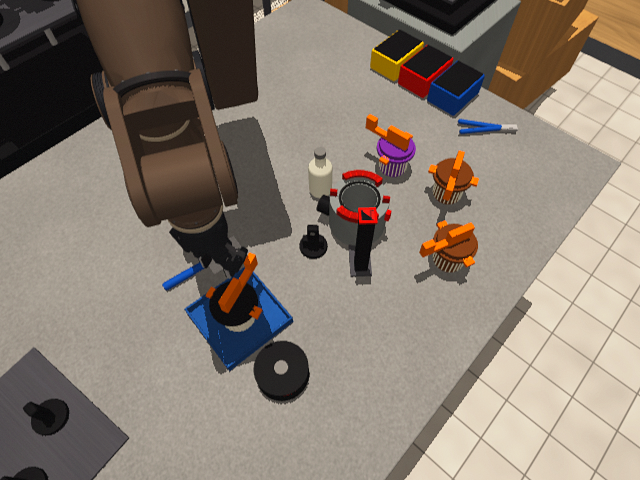

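View pics/w5.png

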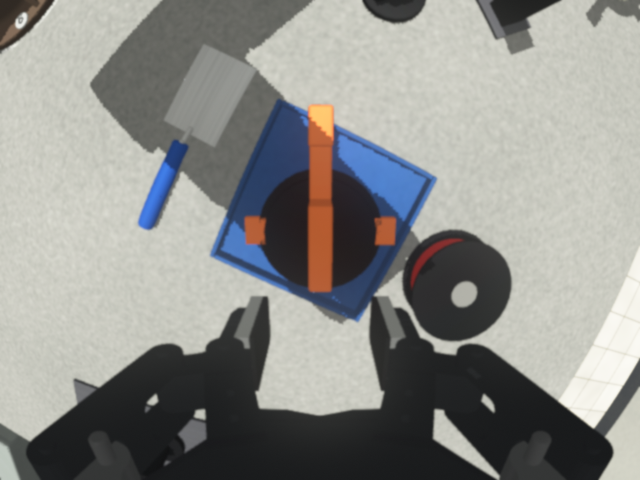

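Both views show the cover standing upright in the middle of the tray (scene (235,302), wrist (320,228)), clear of the gripper, with the other things where they were.

```bash
python3 -c "
from bench import robot
print(robot.job_done())"
```

```text
the job is handed in; nothing more can be done
None
```

The cover was turned to its stop, lifted out with its filter and stood upright in the blue tray; the bottle, bracket, spool and scraper stayed put, and I handed the job in at about 18 s of the 64 s allowed.

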